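# Seat the canister in the bench socket and screw its lid snug

## Robot

A 7-joint arm with a two-finger parallel gripper is mounted at the origin on the work surface. World frame = base frame: x ahead of the robot, y to its left, z up, the work surface at z = 0. Lengths are in m, angles in degrees, forces in N, time in s.
With the tool pointing down it reaches from about 0.425 to 0.975 m from the base axis. Payload 16.7 kg.
Tool frame: the origin (TCP) lies at the very end of the fingers, on their centre line; the grasp point (between the pads) lies 19 mm behind it; y points along the fingers, z is the direction in which the jaws open and shut, and the axes are right-handed (so a half turn about y gives the same grasp; the last joint's range is limited). The gripper opens to 85 mm and grips with 20 to 120 N. Pads are 22 mm wide; open, the fingers measure 114 mm over their backs; the gripper's body (76 mm by 85 mm) begins 54 mm behind the grasp point. The pads swing forward as they close: fully open they stand 13 mm farther back than shut.
Start: joints at [-71.648, 24.414, 4.234, 92.017, -1.954, 63.644, -3.845], TCP at [0.306, 0.602, 0.231] pointing down, gripper open.
Joint ranges: [-163.25, 163.25], [-28.42, 122.38], [-70.27, 78.77], [12.13, 141.07], [-58.53, 238.53], [9.26, 117.41], [-156.51, 156.51]. Speed limits (degrees/s): [108.29, 108.29, 136.94, 136.94, 172.46, 172.46, 172.46].

## Interface

Orientations are given as [roll, pitch, yaw] about the fixed x, y, z axes, in that order (R = Rz(yaw) Ry(pitch) Rx(roll)).
In Python, from plant import get_obs, capture, hand_in gives the robot as it stands.
- The arm moves only by the shell command python3 -m jog 'ROWS' [OPENING] [FORCE]. ROWS is JSON, a list of rows, each a list of 2 entries, a list of its own where there are three numbers: the shift along the world's x, y, z in units of 0.25 m (1.0 is 0.25 m), then the turn about the world's z in units of 30 degrees (1.0 is 30 degrees). In form: [[[dx, dy, dz], roll], ...]. A call has 1 to 20 rows; each row is the pose to reach, as a shift and turn from the pose commanded when the call began; what a row does not reach only later rows make up. A row lasts 1/8 s, in which the tool goes at most 62.5 mm and 10.7 degrees, less where a joint would pass 70% of its speed; a pose out of reach is approached as far as the arm can. A call with a number of a shift or a turn outside -1 to 1 is refused whole. A call with a gripper value outside its range is refused whole. OPENING is the gripper's target within -1 to 1 (shut at 1, half-way at 0, fully open at -1), set as the call begins (- or left out, the last holds). The fingers move at their own pace and stop on an object; FORCE is the grip in N (left out, the last holds). Time passes only in rows, so rows that repeat a pose let the fingers close. It gives the time, the measured TCP pose, the force and the opening at its end, in the units of the state.
- get_obs(): the state, without advancing time (a new reading comes with each control period).
- capture(name): name is "side" or "top" or "wrist"; returns a dict with "image" (400x640x3 uint8, red, green, blue), "fx", "fy", "cx", "cy" (pixels), "rvec" (rotation vector, rad) and "tvec" (3), from world to camera coordinates, as OpenCV has them; the wrist camera has in their place "tool_from_camera" (4x4, takes a point from camera to tool coordinates, whose origin is the TCP and whose axes are the tool frame's). Camera axes: x right, y down, z forward; pixel columns grow to the right and rows downward; lengths in m; the calibration is good to about 2 mm. A picture is of the moment at which its call begins: read the wrist's pose just before it. There is no depth.
- hand_in(): hands the job in, once; it reports no verdict.
The state is a dict: "time": time; "qpos": joint angles; "joint_vel": joint speeds; "joint_efforts": joint torques, N m; "ee_pos": TCP position; "eef_rot": TCP orientation; "force": force on the tool from outside, world axes, zero at the start; "moment": the same for the moment, N m; "grip_width": finger opening in m.
Only numpy, scipy, OpenCV 4.12 (cv2) and the standard library are available. Lean on these libraries where they do the work, as an engineer would, in place of code of your own. Each camera call takes 0.05 s, during which the arm holds its last target.

## Task

Stand the square grey canister fully home in the square steel socket on the bench, which keeps it from turning, then screw its black lid down clockwise until it bites on its sealing liner and is snug: some 5 to 15 degrees past the bite and no more, for overtightening ruins the liner. Let go and leave the canister standing in the socket.

Things in the scene. Friction and masses are not known exactly. Their poses are not given: they have to be found in the camera images.
- canister_mid (a point): centre of the loose grey canister's square plastic body, 44 x 44 x 80 mm (40 mm above its underside, z up, x and y square to its sides). 0.4 to 0.65 kg with lid; about 116 mm tall in all. Above the body a round neck 40 mm across, then the lid, by which it may be carried. It starts standing on the bench, turned at random.
- lid_mid (a point): centre (13 mm below its flat top) of the canister's black ribbed round screw lid, 60 mm across, 26 mm tall, 8 to 11 mm of neck below it. Already started on its thread; cannot come off. Turned clockwise seen from above it sinks 1 mm per rad, with about 0.08 N m of drag, for an unknown 1.2 to 2.6 rad until it bites on the liner. It stays where it is left.
- liner (a point): sealing liner hidden in the lid, on the axis 100 mm above the underside; its x lies along the canister's x until the lid bites, then it turns with the lid. At the bite the torque to turn the lid steps up to 0.40 N m, then rises 0.09 N m per 0.1 rad; once stopped, 0.1 to 0.2 N m less is felt. Snug: 0.44 to 0.70 N m while turning (0.04 to 0.34 rad past the bite). Ruined: over 0.42 rad.
- socket: steel socket fixed to the bench: base plate 130 mm square, 4 mm thick, in its middle a square pocket 48 mm wide inside, floor 4 mm and straight walls to 30 mm above the bench, lips flared at 45 degrees up to 39 mm. Origin: centre of its underside at bench height, z up, x and y square to the pocket. The canister fits in any quarter turn.
There are look-alikes about, which are no part of the job. Leave any green look-alike of the socket alone.

How it is judged:
By the outcome, as a careful person would: the job done as asked, in the order asked, and still so for the second after the job is handed in, with the robot touching nothing.
It also fails if it takes over 67 s, if anything falls off the work surface, if the arm or the gripper's body presses on something with over 40 N, if the wrist force passes 120 N, or if a joint passes its speed limit or range.

## Working session

There is one attempt and no reset: what is moved stays moved. The work goes in short steps, Python scripts to look and compute and a shell command to move; the robot and the scene stay as the last step left them, time stands still between calls to the robot, and variables do not carry over. Pictures are saved under pics/ and viewed, and the job is handed in when it is done.

```bash
ls; mkdir -p pics
python3 - <<'E'
from plant import get_obs, capture
import cv2
o=get_obs(); print({k:o[k] for k in o})
for n in ("side","top","wrist"):
    c=capture(n); cv2.imwrite(f"pics/{n}0.png",cv2.cvtColor(c["image"],cv2.COLOR_RGB2BGR))
    print({k:v for k,v in c.items() if k!="image"})
E
```

```text
pics
{'time': 0.0, 'qpos': array([-71.64758095,  24.45217691,   4.23087574,  92.0542027 ,
        -1.95364616,  63.64356713,  -3.84574643]), 'joint_vel': array([-0.04006528,  0.03850574, -0.08730196,  0.08675793, -0.01558755,
        0.05588322,  0.02235698]), 'joint_efforts': array([ 1.50692256e-03, -9.49840522e+01,  3.76241282e+00, -4.63509750e+01,
        1.93952507e-02,  1.02808967e-02, -3.26661620e-05]), 'ee_pos': array([0.30541359, 0.60147091, 0.23056584]), 'eef_rot': array([-9.00775732e+01, -5.88125255e-03, -2.69207325e+01]), 'force': array([ 0.61272026, -0.1573781 ,  0.01330775]), 'moment': array([-0.01089626, -0.01314596,  0.06186165]), 'grip_width': 0.0853746183331842}
{'fx': 382.8876709226654, 'fy': 382.8876709226654, 'cx': 318.88376754657895, 'cy': 197.25236624924736, 'rvec': array([ 2.27543617, -0.0357925 ,  0.03065263]), 'tvec': array([-0.4282093 ,  0.1170374 ,  0.95967119])}
{'fx': 375.76704437758, 'fy': 375.76704437758, 'cx': 318.1338847129996, 'cy': 198.07156347889105, 'rvec': array([ 2.1858091 , -2.16473471,  0.12735989]), 'tvec': array([0.03591991, 0.44790603, 1.03274105])}
{'fx': 338.8697379336495, 'fy': 338.8697379336495, 'cx': 321.54826389896, 'cy': 206.29061503644022, 'tool_from_camera': array([[ 2.11751474e-04,  9.47719782e-01,  3.19103699e-01,
        -8.35591093e-02],
       [-9.05295222e-04, -3.19103394e-01,  9.47719476e-01,
        -1.44083226e-01],
       [ 9.99999568e-01, -4.89564049e-04,  7.90395576e-04,
         6.56841576e-04],
       [ 0.00000000e+00,  0.00000000e+00,  0.00000000e+00,
         1.00000000e+00]])}
```

View pics/side0.png

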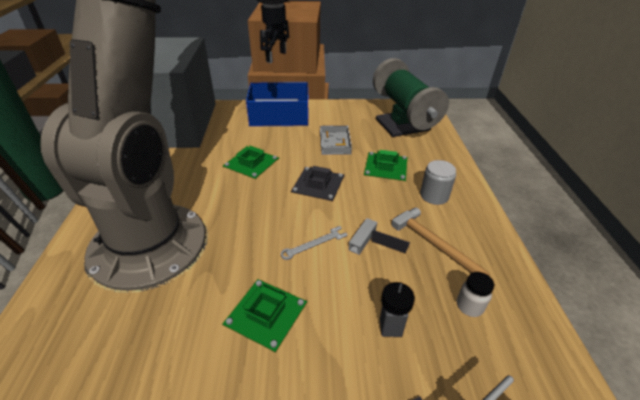

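View pics/top0.png

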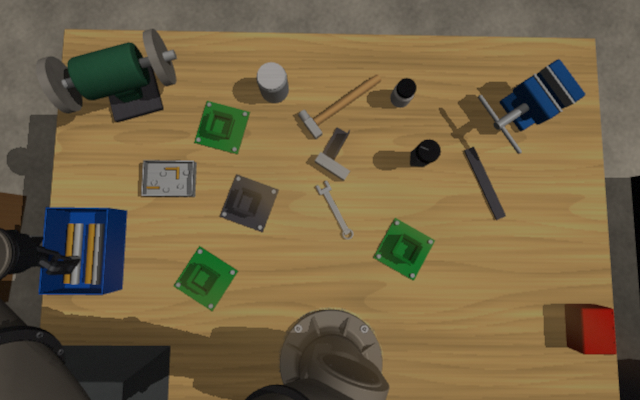

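View pics/wrist0.png

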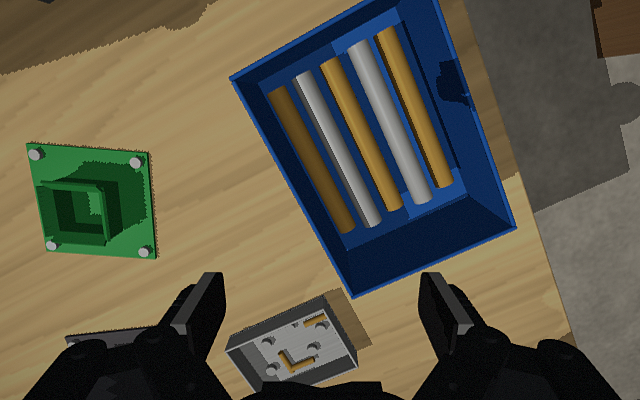

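Run:
```python
import cv2
s=cv2.imread("pics/side0.png");t=cv2.imread("pics/top0.png")
a=cv2.resize(s[260:350,360:510],None,fx=5,fy=5,interpolation=cv2.INTER_CUBIC)
cv2.imwrite("pics/a.png",cv2.convertScaleAbs(a,alpha=1.6))
b=cv2.resize(t[70:180,380:460],None,fx=5,fy=5,interpolation=cv2.INTER_CUBIC)
c=cv2.resize(t[165:240,205:285],None,fx=5,fy=5,interpolation=cv2.INTER_CUBIC)
b=cv2.copyMakeBorder(b,0,0,0,0,0);c=cv2.copyMakeBorder(c,0,b.shape[0]-c.shape[0],0,0,cv2.BORDER_CONSTANT)
import numpy as np
cv2.imwrite("pics/b.png",cv2.convertScaleAbs(np.hstack([b,c]),alpha=2))
```

```text
(no output)
```

View pics/a.png

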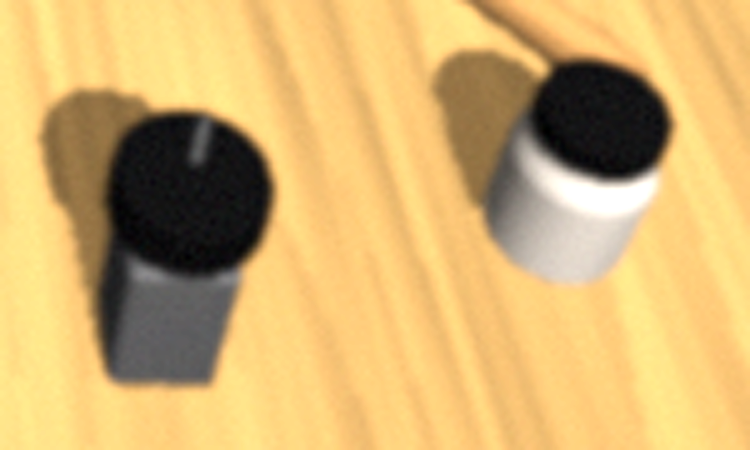

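View pics/b.png

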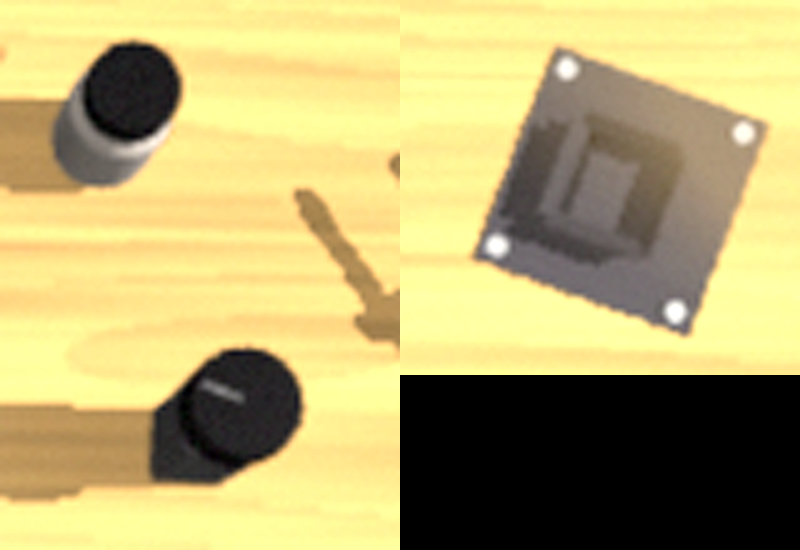

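```bash
cat > h.py <<'E'
import cv2, numpy as np
from plant import get_obs, capture
from scipy.spatial.transform import Rotation as R
def cam(n):
    c=capture(n); return mk(c)
def mk(c):
    K=np.array([[c["fx"],0,c["cx"]],[0,c["fy"],c["cy"]],[0,0,1]])
    return K,cv2.Rodrigues(np.array(c["rvec"]))[0],np.array(c["tvec"])
def wristcam(save=None):
    o=get_obs(); c=capture("wrist")
    K=np.array([[c["fx"],0,c["cx"]],[0,c["fy"],c["cy"]],[0,0,1]])
    T=np.eye(4);T[:3,:3]=R.from_euler('xyz',o["eef_rot"],degrees=True).as_matrix();T[:3,3]=o["ee_pos"]
    M=np.linalg.inv(T@c["tool_from_camera"])
    if save: cv2.imwrite(save,cv2.cvtColor(c["image"],cv2.COLOR_RGB2BGR))
    return K,M[:3,:3],M[:3,3]
def toplane(C,uv,z):
    K,Rm,t=C; d=Rm.T@np.linalg.inv(K)@np.array([uv[0],uv[1],1.]); o=-Rm.T@t
    return o+d*(z-o[2])/d[2]
def proj(C,p):
    K,Rm,t=C; q=K@(Rm@np.array(p)+t); return q[:2]/q[2]
def tri(C1,u1,C2,u2):
    P=[C[0]@np.c_[C[1],C[2]] for C in(C1,C2)]
    X=cv2.triangulatePoints(P[0],P[1],np.array(u1,float),np.array(u2,float)).ravel();return X[:3]/X[3]
E
python3 - <<'E'
from h import *
np.set_printoptions(precision=4,suppress=True)
T=cam("top");S=cam("side")
c=np.array([toplane(T,u,.004) for u in [(236.4,174.4),(278.4,189.4),(263,232),(220,217)]])
print(c, c.mean(0), [np.linalg.norm(c[i]-c[i-1]) for i in range(4)], [np.degrees(np.arctan2(*(c[i]-c[i-1])[1::-1])) for i in range(4)])
print("side proj",[proj(S,p) for p in c])
print("lid tri",tri(T,(429,150.4),S,(398.4,296)), toplane(T,(429,150.4),.116),toplane(S,(398.4,296),.116))
for C,us in((T,[(410.4,166),(424,166.6),(410.4,151.6)]),(S,[(383,336),(402.4,336.6)])): print([toplane(C,u,0) for u in us])
E
```

```text
[[0.5153 0.2751 0.004 ]
 [0.4732 0.1539 0.004 ]
 [0.3514 0.195  0.004 ]
 [0.3927 0.3176 0.004 ]] [0.4332 0.2354 0.004 ] [np.float64(0.12979195674211566), np.float64(0.12824517116380477), np.float64(0.12853129546315006), np.float64(0.12934416989200656)] [np.float64(-19.12088140170439), np.float64(-109.14277952487316), np.float64(161.36648327022317), np.float64(71.41791123369799)]
side proj [array([343.7198, 173.8874]), array([332.6345, 199.6682]), array([290.0908, 191.1488]), array([303.9496, 166.3385])]
lid tri [ 0.5676 -0.2482  0.1095] [ 0.5658 -0.2462  0.116 ] [ 0.5661 -0.2527  0.116 ]
[array([ 0.5464, -0.2274,  0.    ]), array([ 0.5451, -0.267 ,  0.    ]), array([ 0.589, -0.228,  0.   ])]
[array([ 0.5488, -0.2665,  0.    ]), array([ 0.5879, -0.269 ,  0.    ])]
```

```bash
python3 -m jog '[[[0.25,-0.25,0.1],0.35],[[0.4,-0.5,0.2],0.7],[[0.55,-0.75,0.2],1],[[0.55,-1,0.2],1],[[0.55,-1,0.2],1]]'; python3 -m jog '[[[0.1,-0.25,0],0.35],[[0.2,-0.5,0],0.7],[[0.2,-0.75,0],1],[[0.2,-1,0],1],[[0.2,-1,0],1]]'; python3 -c "from plant import get_obs;print(get_obs())"
```

```text
time: 0.88
ee_pos: [0.444, 0.349, 0.2815]
eef_rot: [-90.0, -0.0, 3.0]
force: [0.3, 0.3, -0.4]
grip_width: 0.0857
time: 1.5
ee_pos: [0.493, 0.0982, 0.2815]
eef_rot: [-90.0, -0.0, 32.9]
force: [-0.3, 0.2, 0.5]
grip_width: 0.0855
{'time': 1.5, 'qpos': array([-28.47146246,   5.28700622,  10.60430232, 110.71984898,
        -1.06080247,  64.07393209, 105.44431235]), 'joint_vel': array([13.18668371, -4.1773314 ,  8.09068846,  4.63111144, -0.74938257,
       -0.72174368, 22.43962225]), 'joint_efforts': array([ -0.54398647, -56.35983825,   2.38212772, -45.86536646,
         0.36174425,   0.20532714,  -0.0922247 ]), 'ee_pos': array([0.49298809, 0.09821014, 0.28149051]), 'eef_rot': array([-9.00203057e+01, -7.88710734e-03,  3.28919506e+01]), 'force': array([-0.30648944,  0.21878217,  0.498744  ]), 'moment': array([0.02686009, 0.00479567, 0.02029939]), 'grip_width': 0.08550835428887199}
```

```bash
python3 -m jog '[[[0.05,-0.25,0],0],[[0.1,-0.5,0],0],[[0.2,-0.75,-0.1],0],[[0.3,-1,-0.2],0]]'; python3 -m jog '[[[0,-0.25,-0.06],0],[[0,-0.4,-0.06],0],[[0,-0.4,-0.06],0],[[0,-0.4,-0.06],0]]'; python3 -c "
from h import *
wristcam('pics/w1.png');o=get_obs();print(o['ee_pos'],o['eef_rot'],o['qpos'],o['moment'])"
```

```text
time: 2.0
ee_pos: [0.5614, -0.1318, 0.2385]
eef_rot: [-90.0, -0.1, 33.1]
force: [1.0, 1.1, 0.7]
grip_width: 0.0853
time: 2.5
ee_pos: [0.5609, -0.2294, 0.2234]
eef_rot: [-90.0, -0.0, 33.1]
force: [0.2, 0.3, 0.3]
grip_width: 0.0855
[ 0.56100474 -0.22882455  0.22352191] [-8.99765184e+01 -1.46922779e-02  3.31486866e+01] [ -2.2833094   19.31214728  23.22846606 102.72059538  -8.71632627
  59.72999682 147.3356472 ] [ 0.0120088   0.01101435 -0.01332228]
```

View pics/w1.png

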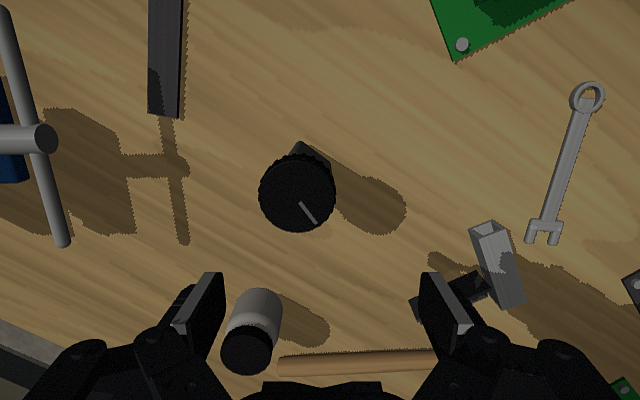

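Run:
```python
from h import *
s=cv2.imread("pics/w1.png")
cv2.imwrite("pics/w1c.png",cv2.convertScaleAbs(cv2.resize(s[125:245,240:350],None,fx=5,fy=5,interpolation=cv2.INTER_CUBIC),alpha=2.5))
```

```text
(no output)
```

View pics/w1c.png

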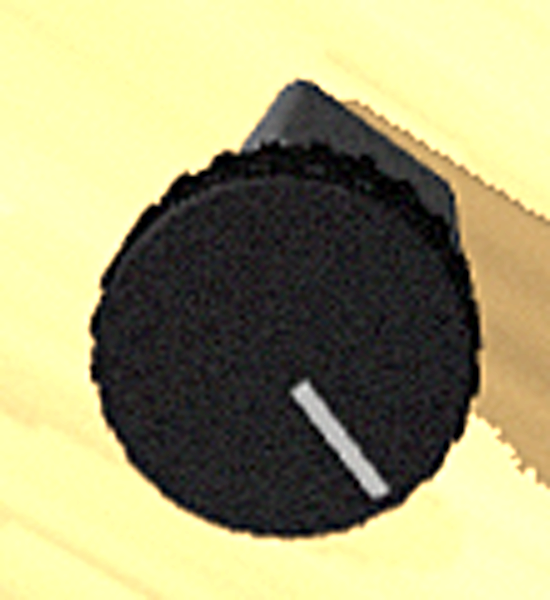

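Run:
```python
from h import *
np.set_printoptions(precision=4,suppress=True)
W=wristcam()
for z in(.114,.117): print(toplane(W,(297.4,196.6),z))
a,b,c=[toplane(W,u,0) for u in((300.4,141),(331,162.6),(288.4,155))]
print(a,b,c,np.linalg.norm(a-b),np.degrees(np.arctan2(*(b-a)[1::-1])),np.degrees(np.arctan2(*(c-a)[1::-1])))
def sq(y,z=0,cx=.567,cy=-.249):
    return [proj(W,(cx+.022*(np.cos(y)*i-np.sin(y)*j),cy+.022*(np.sin(y)*i+np.cos(y)*j),z)) for i,j in((1,1),(1,-1),(-1,-1),(-1,1))]
for d in(0,-3,-6): print(d,np.array(sq(np.radians(d))))
```

```text
[ 0.5665 -0.2457  0.114 ]
[ 0.5656 -0.2461  0.117 ]
[ 0.5455 -0.2639  0.    ] [ 0.5471 -0.2234  0.    ] [ 0.5654 -0.2669  0.    ] 0.04059155736855046 87.77635422267825 -8.369985617764186
0 [[307.731  191.6443]
 [274.1221 170.7423]
 [295.043  136.988 ]
 [329.2832 159.258 ]]
-3 [[306.3147 191.8942]
 [273.7917 169.3188]
 [296.5329 136.7106]
 [329.54   160.7089]]
-6 [[304.8864 192.0722]
 [273.5363 167.8796]
 [298.0375 136.5129]
 [329.7193 162.1677]]
```

```bash
python3 -m jog '[[[0.02,-0.07,-0.2],0],[[0.022,-0.07,-0.4],0],[[0.022,-0.07,-0.52],0],[[0.022,-0.07,-0.562],0],[[0.022,-0.07,-0.562],0],[[0.022,-0.07,-0.562],0]]'; python3 -c "
from h import *
c=capture('side');cv2.imwrite('pics/s2.png',cv2.cvtColor(cv2.resize(c['image'][230:380,330:500],None,fx=4,fy=4),cv2.COLOR_RGB2BGR))"
```

```text
time: 3.35
ee_pos: [0.5672, -0.2475, 0.0845]
eef_rot: [-90.1, -0.1, 33.1]
force: [-0.0, 0.1, 0.3]
grip_width: 0.085
```

View pics/s2.png

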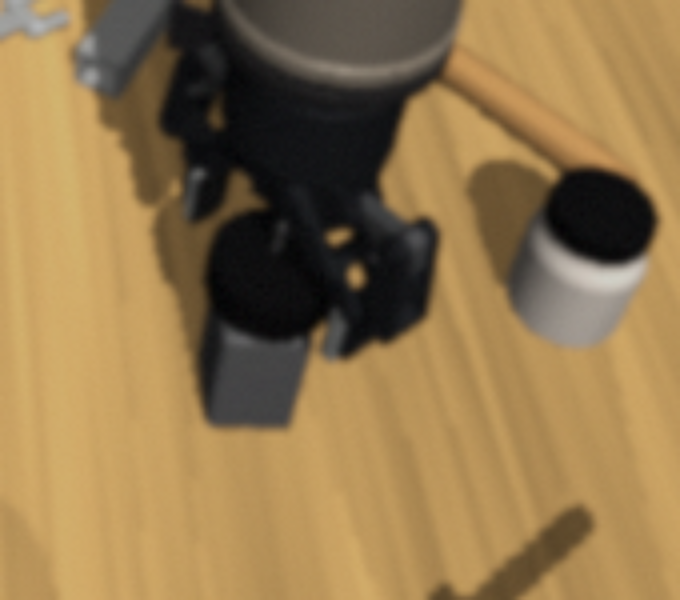

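The picture shows the fingers straddling the lid (side, crop around (265,270)). Closing.

```bash
python3 -m jog '[[[0,0,0],0],[[0,0,0],0],[[0,0,0],0],[[0,0,0],0],[[0,0,0],0],[[0,0,0],0]]' 1 80;  python3 -c "
from h import *
o=get_obs();print(o['ee_pos'],o['force'],o['moment'],o['eef_rot'])
c=capture('side');cv2.imwrite('pics/s3.png',cv2.cvtColor(cv2.resize(c['image'][230:380,330:500],None,fx=4,fy=4),cv2.COLOR_RGB2BGR))"
```

```text
time: 4.15
ee_pos: [0.5671, -0.248, 0.0841]
eef_rot: [-90.1, -0.1, 33.1]
force: [-0.2, -0.8, 8.3]
grip_width: 0.0584
[ 0.56705764 -0.24802679  0.084071  ] [-0.17212108 -0.78510497  8.33042426] [-0.16221429 -0.00347387  0.00552307] [-9.00985288e+01 -6.56539604e-02  3.30669607e+01]
```

View pics/s3.png

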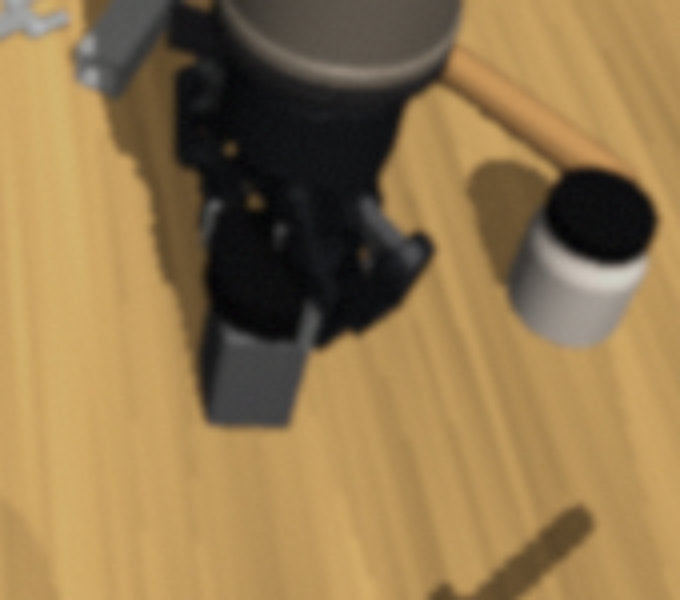

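```bash
python3 -m jog '[[[0,0,0.12],0],[[0,0,0.3],0],[[0,0,0.5],0],[[0,0,0.5],0],[[0,0,0.5],0]]';  python3 -c "
from h import *
o=get_obs();print(o['force'],o['moment'],o['eef_rot'])
c=capture('side');cv2.imwrite('pics/s4.png',cv2.convertScaleAbs(cv2.cvtColor(cv2.resize(c['image'][200:350,330:500],None,fx=4,fy=4),cv2.COLOR_RGB2BGR),alpha=1.8))
wristcam('pics/w4.png')"
```

```text
time: 4.82
ee_pos: [0.5657, -0.247, 0.2072]
eef_rot: [-89.9, 0.0, 33.1]
force: [-0.6, -0.5, -6.1]
grip_width: 0.0581
[-0.60260902 -0.47174757 -6.14956935] [-0.02899539  0.00012326 -0.055605  ] [-8.99434264e+01  3.70375270e-02  3.30939855e+01]
```

View pics/s4.png

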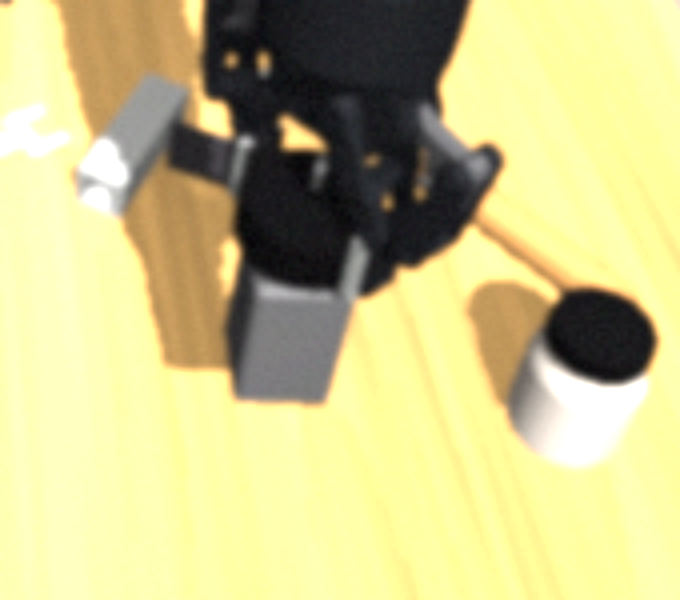

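View pics/w4.png

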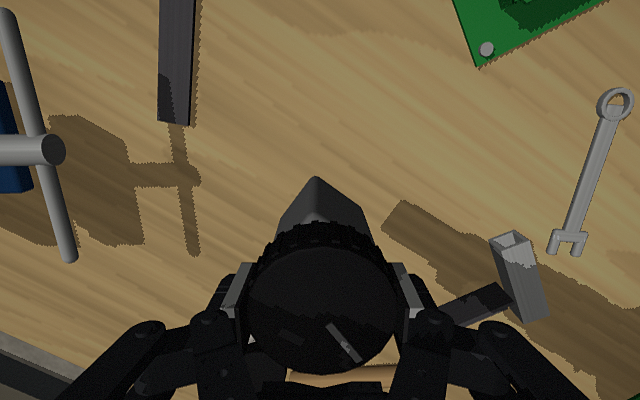

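Run:
```python
from h import *
s=cv2.imread("pics/w4.png")
cv2.imwrite("pics/w4c.png",cv2.convertScaleAbs(cv2.resize(s[165:255,260:390],None,fx=6,fy=6,interpolation=cv2.INTER_CUBIC),alpha=3))
```

```text
(no output)
```

View pics/w4c.png

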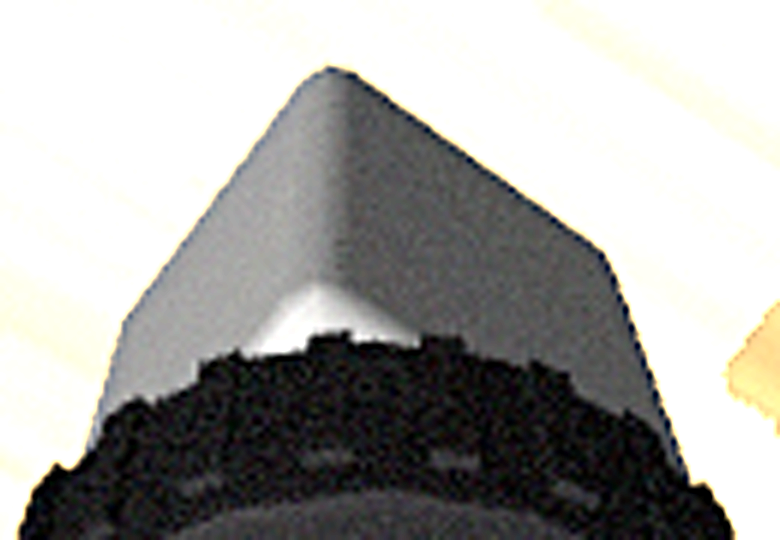

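Run:
```python
from h import *
W=wristcam();o=get_obs();print(o['ee_pos'])
P=[toplane(W,(260+u/6,165+v/6),.123)[:2] for u,v in((300,92),(130,315),(360,78),(600,248))]
for a,b in((0,1),(2,3)): print(np.degrees(np.arctan2(*(P[b]-P[a])[::-1])))
# intersection
A=np.c_[P[1]-P[0],-(P[3]-P[2])];s=np.linalg.solve(A,P[2]-P[0]);c=P[0]+s[0]*(P[1]-P[0]);print(c)
e1=(P[1]-P[0]);e1/=np.linalg.norm(e1);e2=(P[3]-P[2]);e2/=np.linalg.norm(e2);print("centre",c+.022*(e1+e2))
```

```text
[ 0.5655032  -0.24710053  0.2064547 ]
-3.8832492467205135
87.01441514622695
[ 0.54285678 -0.26516894]
centre [ 0.56595214 -0.24468872]
```

```bash
python3 -m jog '[[[-0.03,0.15,0],-0.1],[[-0.1,0.38,0],-0.3],[[-0.17,0.62,0],-0.517],[[-0.24,0.86,0],-0.517],[[-0.27,0.963,0],-0.517]]'; python3 -m jog '[[[-0.07,0.24,0],0],[[-0.14,0.48,0],0],[[-0.2,0.72,0],0],[[-0.24,0.88,0],0],[[-0.262,0.963,0],0],[[-0.262,0.963,0],0],[[-0.262,0.963,0],0]]'; python3 -c "
from h import *
o=get_obs();print(o['ee_pos'],o['force'],o['moment'],o['eef_rot'],o['qpos'])
for n in('side','top'):
  c=capture(n);cv2.imwrite('pics/%s5.png'%n,cv2.cvtColor(c['image'],cv2.COLOR_RGB2BGR))
wristcam('pics/w5.png')
s=cv2.imread('pics/side5.png')[100:230,250:400]
cv2.imwrite('pics/side5c.png',cv2.convertScaleAbs(cv2.resize(s,None,fx=4,fy=4,interpolation=2),alpha=1.8))"
```

```text
time: 5.6
ee_pos: [0.4973, -0.0033, 0.2072]
eef_rot: [-89.9, 0.1, 17.8]
force: [-0.4, 0.9, -5.4]
grip_width: 0.0579
time: 6.48
ee_pos: [0.4332, 0.2332, 0.2074]
eef_rot: [-90.0, 0.1, 17.5]
force: [0.8, -0.3, -5.7]
grip_width: 0.0577
[0.43323209 0.23315236 0.20741608] [ 0.75025289 -0.33689067 -5.68186179] [-0.07448985 -0.01250089  0.05173872] [-9.00426443e+01  7.12308608e-02  1.75350559e+01] [-44.11353061   8.67088736   9.19623884 116.87113486  -1.66891603
  54.66001139  73.48190962]
```

View pics/side5c.png

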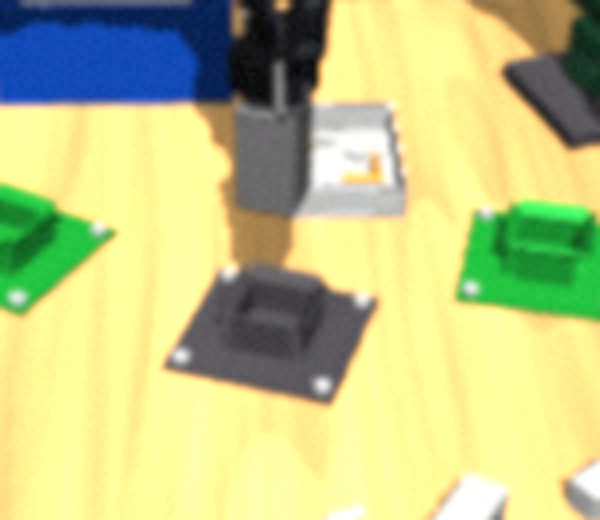

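View pics/w5.png

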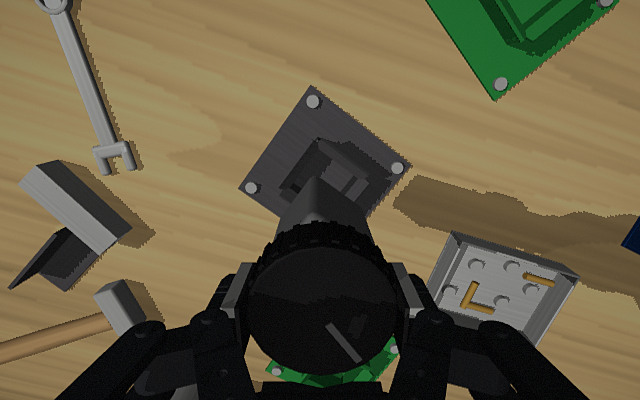

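Run:
```python
from h import *
W=wristcam();S=cam('side')
P=np.array([toplane(W,u,.004)[:2] for u in((239,187),(311,86),(411,164))])
print(P,np.linalg.norm(P[0]-P[1]),np.linalg.norm(P[1]-P[2]),"c",(P[0]+P[2])/2,[np.degrees(np.arctan2(*(P[i]-P[1])[::-1])) for i in(0,2)])
Q=np.array([toplane(S,u,.004)[:2] for u in((304.5,167),(344.2,175),(332.5,200.7),(291.2,192))]);print(Q.mean(0),[np.degrees(np.arctan2(*(Q[i]-Q[i-1])[::-1])) for i in range(4)])
s=cv2.imread("pics/w5.png")
cv2.imwrite("pics/w5c.png",cv2.convertScaleAbs(cv2.resize(s[75:260,230:420],None,fx=4,fy=3,interpolation=cv2.INTER_CUBIC),alpha=2.5))
cv2.imwrite("pics/w5c.png",cv2.convertScaleAbs(cv2.resize(s[78:225,230:420],None,fx=4,fy=4,interpolation=cv2.INTER_CUBIC),alpha=2.5))
```

```text
[[0.47172598 0.15484943]
 [0.35191261 0.19842655]
 [0.39383433 0.31985235]] 0.12749200269602823 0.1284587664000757 c [0.43278016 0.23735089] [np.float64(-19.986749226308838), np.float64(70.95299089830812)]
[0.43448726 0.23095426] [np.float64(72.14016177653835), np.float64(-20.109940739796187), np.float64(-110.03092637000408), np.float64(160.56881610783424)]
```

View pics/w5c.png

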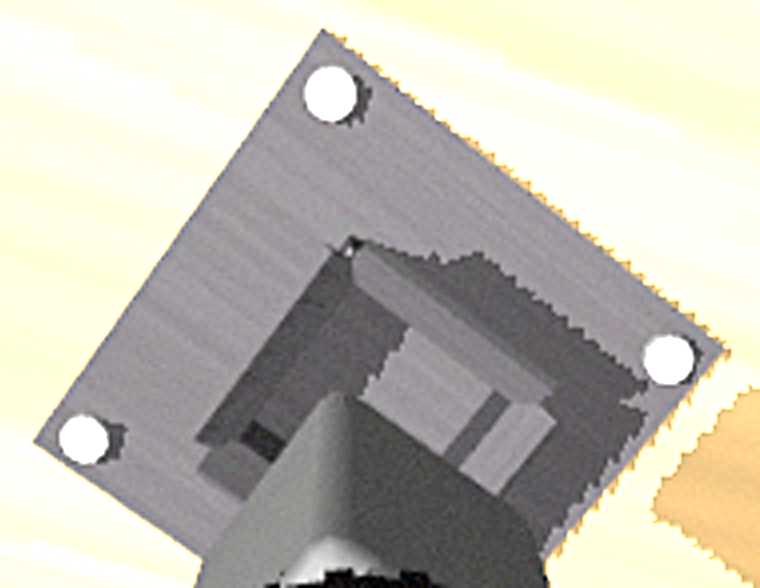

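```bash
python3 -m jog '[[[0,0.006,-0.12],0],[[0,0.006,-0.24],0],[[0,0.006,-0.31],0],[[0,0.006,-0.33],0],[[0,0.006,-0.33],0]]'; python3 -m jog '[[[0,0,-0.02],0],[[0,0,-0.04],0],[[0,0,-0.06],0],[[0,0,-0.06],0]]';  python3 -c "
from h import *
o=get_obs();print(o['ee_pos'],o['force'],o['moment'],o['eef_rot'])
c=capture('side');s=c['image'][100:230,250:400,::-1]
cv2.imwrite('pics/side6c.png',cv2.convertScaleAbs(cv2.resize(s,None,fx=4,fy=4,interpolation=2),alpha=1.8))"
```

```text
time: 7.35
ee_pos: [0.4335, 0.2355, 0.1258]
eef_rot: [-90.0, -0.0, 17.6]
force: [0.1, 0.3, -5.8]
grip_width: 0.0582
time: 7.85
ee_pos: [0.4331, 0.2354, 0.1102]
eef_rot: [-90.0, 0.0, 17.6]
force: [-0.4, -0.1, -5.5]
grip_width: 0.0583
[0.43308455 0.23539294 0.11017419] [-0.37682595 -0.12935854 -5.46749117] [-0.00801395 -0.01134016  0.04457356] [-9.00172164e+01  4.04957773e-02  1.75690704e+01]
```

View pics/side6c.png

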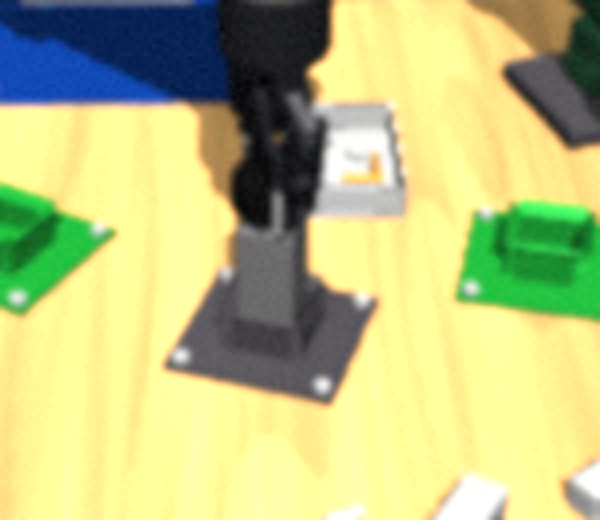

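Underside is at ~26 mm, inside the pocket, with no contact force. Going on down.

```bash
python3 -m jog '[[[0,0,-0.025],0],[[0,0,-0.05],0],[[0,0,-0.07],0],[[0,0,-0.076],0],[[0,0,-0.076],0]]'; python3 -m jog '[[[0,0,-0.007],0],[[0,0,-0.014],0],[[0,0,-0.014],0]]'; python3 -c "
from h import *
for i in range(4): o=get_obs();print(o['ee_pos'],o['force'],o['moment'],o['eef_rot'],o['qpos'][6]);capture('top')"
```

```text
time: 8.52
ee_pos: [0.4333, 0.2355, 0.0914]
eef_rot: [-90.0, 0.0, 17.6]
force: [0.0, -0.3, -5.2]
grip_width: 0.0581
time: 8.9
ee_pos: [0.4337, 0.2356, 0.0883]
eef_rot: [-90.0, -0.0, 17.6]
force: [0.6, -0.1, -0.1]
grip_width: 0.0585
[0.43365089 0.23557834 0.08832787] [ 0.59794381 -0.08516601 -0.1004861 ] [-0.27745623  0.0186314   0.01671939] [-8.99956246e+01 -3.21114418e-02  1.75564428e+01] 75.53401830923954
[0.4335544  0.23557005 0.08828271] [-0.3308853  -1.41534123  1.38364836] [-0.23326631  0.01894733  0.07282631] [-8.99975916e+01 -2.39814114e-02  1.75599694e+01] 75.53172837340661
[0.43355735 0.23560473 0.08830074] [-0.31134585 -1.80954754  2.20998326] [-0.31634564  0.01450443 -0.01427335] [-8.99947503e+01 -2.81138258e-02  1.75634888e+01] 75.53362995194696
[0.43356033 0.23561827 0.08828842] [ 0.28153022 -1.34834789  2.24819265] [-0.29404247  0.00104916 -0.00213956] [-8.99959907e+01 -2.92675060e-02  1.75662820e+01] 75.53263704203431
```

```bash
python3 -m jog '[[[0,0,-0.004],0],[[0,0,-0.004],-0.3],[[0,0,-0.005],-0.6],[[0,0,-0.006],-0.9],[[0,0,-0.006],-1],[[0,0,-0.006],-1]]'; python3 -c "
from h import *
o=get_obs();print(o['ee_pos'],o['force'],o['moment'],o['eef_rot'],o['qpos'][6])"
python3 -m jog '[[[0,0,0],-0.3],[[0,0,-0.001],-0.6],[[0,0,-0.002],-0.9],[[0,0,-0.002],-1]]'; python3 -c "
from h import *
for i in range(3): o=get_obs();print(o['ee_pos'],o['force'],o['moment'],o['eef_rot'],o['qpos'][6]);c=capture('side')
s=c['image'][100:230,250:400,::-1]
cv2.imwrite('pics/side7c.png',cv2.convertScaleAbs(cv2.resize(s,None,fx=4,fy=4,interpolation=2),alpha=1.8))"
```

```text
time: 9.85
ee_pos: [0.434, 0.2357, 0.0874]
eef_rot: [-89.9, -0.1, -12.5]
force: [-1.6, -5.1, 19.4]
grip_width: 0.058
[0.43396876 0.23569849 0.08737313] [-1.61954716 -5.14571253 19.41620517] [-1.02453859  0.41596533 -0.1339416 ] [-8.99494845e+01 -5.59010314e-02 -1.24973591e+01] 49.04519120241699
time: 10.35
ee_pos: [0.434, 0.2357, 0.0869]
eef_rot: [-89.9, -0.0, -42.6]
force: [-2.7, -5.4, 17.9]
grip_width: 0.0579
[0.43397499 0.23570629 0.08686466] [-2.74784522 -5.38795003 17.93840393] [-1.04454088  0.38086193  0.07205105] [-8.99277598e+01 -1.69315580e-02 -4.26341039e+01] 22.837594795629194
[0.43397356 0.23566651 0.08683922] [-1.33687448 -5.41210665 17.97347419] [-1.10815685  0.36826415 -0.03515768] [-8.99305774e+01 -1.57755641e-02 -4.27301854e+01] 22.756643812788916
[0.43402141 0.23568586 0.08686337] [-2.15761436 -5.28082948 18.25610036] [-1.10760769  0.35108529 -0.0913586 ] [-8.99259518e+01 -2.05075302e-02 -4.25411090e+01] 22.919920136547095
```

View pics/side7c.png

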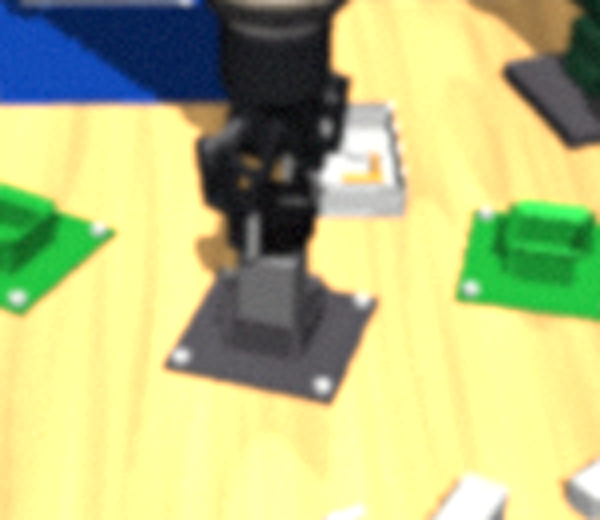

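```bash
cat > r.py <<'E'
from h import *
a=[]
for i in range(5):
    o=get_obs(); a.append([o['time'],o['moment'][2],o['joint_efforts'][6],o['eef_rot'][2],o['ee_pos'][2]*1e3,o['force'][2]]); capture('top')
a=np.array(a); np.set_printoptions(precision=3,suppress=True); print(a[0]); print(a[1:].mean(0),'std',a[1:,1:3].std(0))
E
python3 r.py; python3 -m jog '[[[0,0,0.002],-0.1],[[0,0,0.002],-0.2]]' >/dev/null; python3 r.py;python3 -m jog '[[[0,0,0],-0.1],[[0,0,0],-0.2]]'>/dev/null ; python3 r.py
```

```text
[ 10.5    -0.099  -0.313 -42.471  86.857  19.225]
[ 10.625  -0.087   0.06  -42.455  86.866  18.347] std [0.028 0.044]
[ 11.      0.086   1.129 -48.529  86.985   8.491]
[ 11.125  -0.051  -0.09  -48.526  86.973   9.606] std [0.054 0.66 ]
[ 11.5     0.127   1.132 -54.525  86.923   7.298]
[ 11.625  -0.036  -0.091 -54.525  86.909   7.592] std [0.044 0.659]
```

```bash
sed -i 's/range(5)/range(4)/' r.py; python3 -m jog '[[[0,0,0],-0.13]]' >/dev/null; python3 r.py;python3 -m jog '[[[0,0,-0.001],-0.13]]'>/dev/null ; python3 r.py;  python3 -m jog '[[[0,0,0],-0.13]]' >/dev/null; python3 r.py
```

```text
[ 11.875   0.11    2.319 -58.387  86.909   5.547]
[ 11.975  -0.046  -0.034 -58.487  86.859   6.82 ] std [0.059 1.086]
[ 12.2     0.068   2.3   -62.286  86.717  10.501]
[ 12.3    -0.073  -0.029 -62.391  86.72   10.533] std [0.067 1.076]
[ 12.525   0.108   2.302 -66.19   86.702   8.343]
[ 12.625  -0.013  -0.031 -66.291  86.69    9.025] std [0.055 1.079]
```

```bash
python3 -m jog '[[[0,0,-0.001],-0.13]]' >/dev/null; python3 r.py;python3 -m jog '[[[0,0,0],-0.13]]'>/dev/null ; python3 r.py
```

```text
[ 12.85    0.124   2.286 -70.091  86.528  13.296]
[ 12.95   -0.02   -0.026 -70.192  86.539  12.263] std [0.067 1.069]
[ 13.175   0.122   2.288 -73.996  86.567   9.623]
[ 13.275  -0.039  -0.029 -74.089  86.51   10.755] std [0.061 1.071]
```

```bash
python3 -m jog '[[[0,0,0],-0.13]]' >/dev/null; python3 r.py;python3 -m jog '[[[0,0,0],-0.13]]'>/dev/null ; python3 r.py
```

```text
[ 13.5     0.117   2.279 -77.895  86.504   9.294]
[ 13.6    -0.073  -0.03  -77.99   86.465  10.058] std [0.066 1.068]
[ 13.825   0.098   2.269 -81.792  86.456   8.167]
[ 13.925  -0.062  -0.031 -81.89   86.422   9.549] std [0.069 1.064]
```

```bash
python3 -m jog '[[[0,0,-0.001],-0.13]]' >/dev/null; python3 r.py
```

```text
[ 14.15    0.086   2.25  -85.697  86.282  11.929]
[ 14.25   -0.014  -0.026 -85.793  86.267  12.718] std [0.054 1.052]
```

```bash
python3 -m jog '[[[0,0,0],-0.13]]' >/dev/null; python3 r.py
```

```text
[ 14.475   0.098   2.253 -89.595  86.263   9.657]
[ 14.575  -0.059  -0.029 -89.692  86.243  11.324] std [0.071 1.055]
```

```bash
python3 -m jog '[[[0,0,0],-0.13]]' >/dev/null; python3 r.py; python3 -m jog '[[[0,0,-0.001],-0.13]]' >/dev/null; python3 r.py
```

```text
[ 14.8     0.128   2.243 -93.491  86.238   8.501]
[ 14.9    -0.066  -0.03  -93.59   86.183  10.335] std [0.039 1.051]
[ 15.125   0.09    2.221 -97.393  86.039  13.748]
[ 15.225  -0.037  -0.024 -97.495  86.042  13.915] std [0.048 1.039]
```

```bash
python3 -m jog '[[[0,0,0],-0.13]]' >/dev/null; python3 r.py
```

```text
[  15.45     0.082    2.225 -101.293   86.059   11.814]
[  15.55    -0.076   -0.027 -101.392   86.019   13.078] std [0.053 1.041]
```

```bash
python3 -m jog '[[[0,0,0],-0.13]]' >/dev/null; python3 r.py
```

```text
[  15.775    0.158    2.214 -105.196   86.004    9.701]
[  15.875   -0.043   -0.027 -105.291   85.963   12.233] std [0.051 1.037]
```

```bash
python3 -m jog '[[[0,0,0],-0.13]]' >/dev/null; python3 r.py
```

```text
[  16.1      0.065    2.203 -109.096   85.971    8.714]
[  16.2     -0.053   -0.027 -109.193   85.917   10.818] std [0.055 1.031]
```

```bash
python3 -m jog '[[[0,0,-0.001],-0.13]]' >/dev/null; python3 r.py
```

```text
[  16.425    0.03     2.18  -113.      85.769   13.619]
[  16.525   -0.022   -0.021 -113.094   85.761   14.25 ] std [0.035 1.018]
```

```bash
python3 -m jog '[[[0,0,0],-0.13]]' >/dev/null; python3 r.py
```

```text
[  16.75     0.399    1.945 -116.892   85.779   12.735]
[  16.85     0.238   -0.352 -116.974   85.746   12.905] std [0.055 0.989]
```

```bash
python3 -m jog '[[[0,0,0],-0.13]]' >/dev/null; python3 r.py
```

```text
[  17.075    0.526    1.748 -120.771   85.769   12.082]
[  17.175    0.312   -0.387 -120.866   85.751   13.057] std [0.085 0.998]
```

```bash
python3 -m jog '[[[0,0,0],-0.1]]' >/dev/null; python3 r.py
```

```text
[  17.4      0.495    1.201 -123.756   85.774   11.358]
[  17.5      0.357   -0.425 -123.831   85.763   12.141] std [0.054 0.759]
```

```bash
python3 -m jog '[[[0,0,0],-0.07]]' >/dev/null; python3 r.py; python3 r.py
```

```text
[  17.725    0.513    0.662 -125.843   85.799    9.881]
[  17.825    0.411   -0.465 -125.896   85.766   11.547] std [0.071 0.527]
[  17.925    0.364   -0.429 -125.825   85.775   10.995]
[  18.025    0.365   -0.37  -125.819   85.768   11.038] std [0.035 0.006]
```

```bash
python3 -m jog '[[[0,0,0.002],0],[[0,0,0.002],0]]'; python3 -m jog '[[[0,0,0],0],[[0,0,0],0],[[0,0,0],0],[[0,0,0],0],[[0,0,0],0]]' -1; python3 -m jog '[[[0,0,0.05],0],[[0,0,0.2],0],[[0,0,0.4],0],[[0,0,0.6],0],[[0,0,0.6],0],[[0,0,0.6],0]]'; python3 -c "
from h import *
o=get_obs();print(o['force'],o['moment'])
for n in('side','top'):
  c=capture(n);s=c['image'][100:230,250:400,::-1] if n=='side' else c['image'][150:260,190:310,::-1]
  cv2.imwrite('pics/%s8.png'%n,cv2.convertScaleAbs(cv2.resize(s,None,fx=4,fy=4,interpolation=2),alpha=1.8))
wristcam('pics/w8.png')"
```

```text
time: 18.38
ee_pos: [0.4339, 0.2353, 0.086]
eef_rot: [-89.9, 0.0, -125.8]
force: [2.7, -5.2, 2.5]
grip_width: 0.058
time: 19.0
ee_pos: [0.4333, 0.2356, 0.0858]
eef_rot: [-90.0, 0.0, -125.8]
force: [-0.8, -0.2, -0.7]
grip_width: 0.0851
time: 19.75
ee_pos: [0.433, 0.2356, 0.2359]
eef_rot: [-90.0, 0.0, -125.8]
force: [0.3, -0.1, -1.2]
grip_width: 0.0853
[ 0.26253593 -0.13227213 -1.15879042] [ 0.04012002 -0.03511976 -0.02119307]
```

View pics/side8.png

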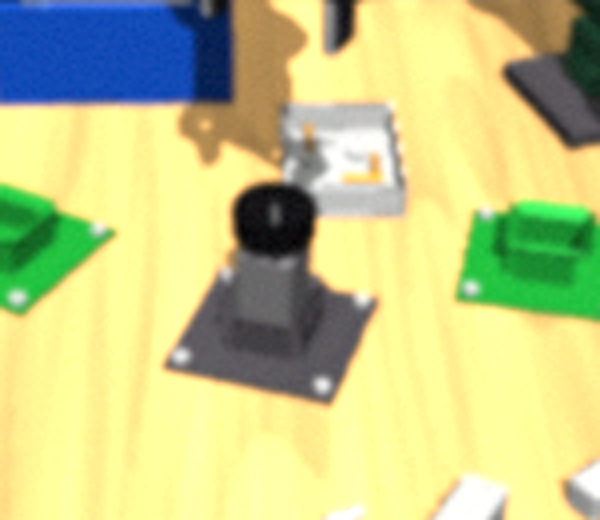

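View pics/w8.png

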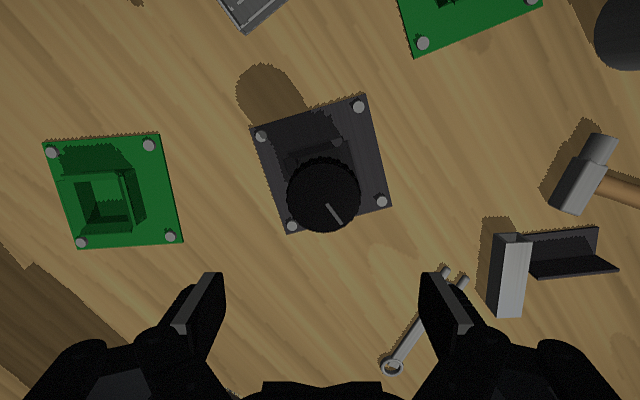

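Run:
```python
from h import *
W=wristcam();S=cam('side')
print("lid",toplane(W,(324,193.5),.117), "sock",(np.array([toplane(W,u,.004) for u in((249,128),(366,94),(392,207),(286,235))])).mean(0))
s=cv2.imread("pics/w8.png")
cv2.imwrite("pics/w8c.png",cv2.convertScaleAbs(cv2.resize(s[85:245,240:400],None,fx=3.7,fy=3.7,interpolation=cv2.INTER_CUBIC),alpha=2.5))
```

```text
lid [0.43625492 0.23913719 0.117     ] sock [0.43335925 0.23524839 0.004     ]
```

View pics/w8c.png

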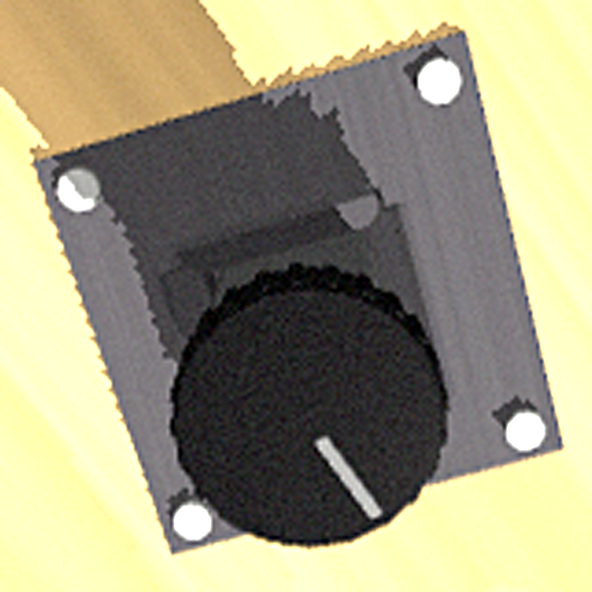

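```bash
python3 -c "
from plant import hand_in,get_obs
print(get_obs()['time']);print(hand_in())"
```

```text
20.0
the job is handed in; nothing more can be done
None
```

The canister is standing in the grey steel socket with its lid screwed down snug. I handed the job in at 20.0 s of the 67 s allowed.

- **Seating:** I carried the canister by its lid and lowered it into the pocket. It came to rest 4.2 mm above where it stood on the bench, against the 4 mm expected for the socket floor. The upward contact force there confirmed it was on the floor.
- **Bite:** The lid turned freely at about 0.1 N m. After about 131 to 134 degrees of tool turn, the torque stepped up to about 0.40 N m.
- **Snugness:** I turned it on in small steps to about 9 degrees past the bite, with an uncertainty of about 2 degrees. The last readings were about 0.51 N m while turning and 0.37 to 0.41 N m once stopped. Both are inside the snug range, though single torque readings scatter by about 0.05 N m.
- **After letting go:** The gripper is open and 0.15 m above the canister, touching nothing. The pictures show the canister upright in the socket. The lid's mark sits at the same angle to the tool as at the start, to within about 2 degrees, so the lid did not slip in the grip.
- **Disagreement:** My first centre check put the lid about 5 mm off the socket's centre. That came from a roughly read pixel. Re-reading it on an enlarged picture brought it to about 2 mm by estimate, which is within the calibration error and the pocket's play.

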